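# Roll down the hand-made tiles of a serving tray

### The arm

A 6-joint arm with a two-finger parallel gripper is mounted at the origin on a cart in front of the work surface, level with it; the furniture and walls round the work are solid. World frame = base frame: x ahead of the robot, y to its left, z up, the work surface at z = 0. Lengths are in m, angles in rad, forces in N, time in s.
With the tool pointing down it reaches from about 0.275 to 0.825 m from the base axis. Payload 4.9 kg.
Tool frame: the origin (TCP) lies midway between the tips of the shut fingers; the grasp point (between the pads) lies 19 mm behind it (grip_point_offset is the distance from the TCP to the grasp point, in m); z points along the fingers, y is the line along which they close (so a half turn about z gives the same grasp; the last joint's range is limited). The gripper opens to 85 mm and grips with 20 to 120 N. Pads are 22 mm wide; open, the fingers measure 114 mm over their backs; the gripper's body (76 mm by 85 mm) begins 54 mm behind the grasp point. The pads swing forward as they close: fully open they stand 13 mm farther back than shut.
Start: joints at [-1.409, 0.326, -0.193, 1.052, 0, 1.437], TCP at [0.16, -0.526, 0.231] pointing down, gripper open.
Joint ranges: [-2.65, 2.65], [-0.97, 1.79], [-1.3, 1.35], [-1.93, 2.1], [-1.47, 1.37], [-3.14, 3.14]. Speed limits (rad/s): [2.57, 2.57, 3.14, 3.14, 3.14, 3.14].

### API

Orientations are given as a rotation vector (axis times angle).
In Python, from cell import * gives the robot as it stands. Calls block until the motion is done:
- movep(position, orientation): joint-space move of the TCP to a pose.
- move_l(position, velocity=0.15, rot=None, until_force=None): straight line of the TCP; rot=None keeps the orientation; velocity is the mean speed in m/s. With until_force (N) it stops when the force on the tool has changed by that much, and returns True; else False.
- set_joints(angles): joint-space move.
- let_go() and grab(newtons=None): open the fingers fully, or close them until they stop; newtons is the grip in N (None keeps the last).
- sleep(seconds).
- ik(position, orientation): joint angles nearest the present ones, or None.
- get_state(): the state.
- grab_frame(name): name is "scene" or "top" or "wrist"; returns a dict with "img" (400x640x3 uint8, red, green, blue), "fx", "fy", "cx", "cy" (pixels), "cam_to_world" (4x4, takes a point from camera to world coordinates); the wrist camera has in their place "T_tool_cam" (4x4, takes a point from camera to tool coordinates, whose origin is the TCP and whose axes are the flange's). Camera axes: x right, y down, z forward; pixel columns grow to the right and rows downward; lengths in m; the calibration is good to about 2 mm. A picture is of the moment at which its call begins: read the wrist's pose just before it. There is no depth.
A pose or a line that the arm cannot do raises MotionError and nothing moves.
- sign_off(): hands the job in; it is judged then, once.
Trained networks look in the newest picture that a camera, given by its name, has taken for a name from the list of things; names that differ only in an ending like _2 or _b are one class to them, and where a whole thing is asked for, a point or a joint stands for the part that bears it (a point fixed in the world has none). Each returns a list of dicts, best first, with "score" (0 to 1); they miss things now and then, are a little off and sometimes report something else, mostly with a low value. They report only what shows in the picture. A call takes as long as a camera call.
- spot_in(camera, name): "centre" ([column, row] in pixels, amid what is visible of it).
- silhouettes(camera, name): "mask" (400x640 bool, what is visible of it) and "centre" ([column, row] in pixels, amid what is visible of it).
- tip_of(camera, name): "centre" ([column, row] in pixels: a listed point, or the origin of a listed thing).
The state is a dict: "clock": time; "q": joint angles; "joint_velocities": joint speeds; "tau": joint torques, N m; "position": TCP position; "eef_rot": TCP orientation; "contact_force": force on the tool from outside, world axes, zero at the start; "wrist_torque": the same for the moment, N m; "finger_gap": opening from 0.0 (shut) to 1.0 (fully open); "grasp_force": force on a finger pad.
Only numpy, scipy, OpenCV 4.12 (cv2) and the standard library are available. Lean on these libraries where they do the work, as an engineer would, in place of code of your own. Each camera call takes 0.05 s, during which the arm holds its last target. There are 200 camera calls.

### The job

The four stick-on tiles in the little wooden tray, hand-made and not all equally thick, still ride high on their foam pads. Take the hand roller by its grip and roll it over all four with firm, steady pressure, without leaning so hard that one cracks, until every tile has gone fully down and gives no more; use the roller, not your hand. Then lay the roller back down flat on the worktop, clear of the tray, and leave the other things where they are.

Things in the scene. Friction and masses are not known exactly. Their poses are not given: they have to be found in the camera images.
- tray: Wooden tray, 193 (its y) x 144 mm (its x), fixed. Origin: centre of its underside, on the worktop. Walls 10 mm thick, rim 50 mm up. Inside, 173 x 124 mm, a ledge 18 mm above the underside rings the tile row, 14 mm wide at the ends. The rim stands 32 mm over the ledge: with the wheel on an end tile a handle pointing over that end wall must rise at 40 to 50 degrees to clear it.
- tile1 (a joint): How far this white tile has sunk, m: 0 to 0.001 at first, 0.004 fully home. First of a row of four, each 100 (tray's x) x 34 mm (tray's y), gaps 3 mm; centred 55.5 mm from the tray's centre on its +y side. Thickness varies: its top ends 18 to 22 mm above the tray's underside. The foam gives from 9 N, fully by 13 N (12 mm/s per spare newton), and stays pressed. Cracks over 28 N.
- tile2 (a joint): The same for the second tile, 18.5 mm from the tray's centre on its +y side.
- tile3 (a joint): The same for the third tile, 18.5 mm from the tray's centre on its -y side.
- tile4 (a joint): The same for the fourth tile, 55.5 mm from the tray's centre on its -y side.
- roller: Hand roller, 171 mm long, about 0.34 kg, lying flat. Origin on the handle axis at the grip, 19 mm above the worktop; x toward the wheel, y along the axle. Wooden flat-sided grip 24 mm wide (y), 28 mm high (z), from x = -62 to 18 mm; 12 mm neck; fork 93 mm wide, 14 mm thick, its bridge at x = 36 mm; round 38 mm pommel from x = -60 to -86 mm. Balances at about x = 25 mm.
- roller_wheel (a joint): Turn of the roller's hard rubber wheel, rad, 0 at the start; either way counts. Wheel 38 mm in diameter, 75 mm wide, free on an axle along the roller's y, 66 mm ahead of its origin (x = 66 mm).
- mug_a: Plain mug with a handle, 81 mm across, 101 mm high, origin at the centre of its underside; not part of the job.
- pepper_mill: Dark wooden pepper mill, 58 mm across, 170 mm high, origin at the centre of its underside; not part of the job.
- tape_roll: Roll of tape lying flat, 96 mm across, 25 mm high, origin at the centre of its underside; not part of the job.

How it is judged:
On the way, in this order (a step that is already met when the one before it is completed fails the run):
1. the roller bears on the tiles with at least 6 N (contact force between roller and tray above 6 N), for 0.1 s.
2. still bearing on them, its wheel has rolled: turned at least 2 rad either way from its start (contact force between roller and tray above 4 N and (value of joint roller_wheel above 2 rad or value of joint roller_wheel below -2 rad)).
At the end, for the whole second after the job is handed in: All four tiles are home (sunk by more than 3 mm of their 4 mm); the roller lies flat and still on the worktop (handle axis 12 to 25 mm above it, level within 7 degrees), not touching the tray (value of joint each of tile1, tile2, tile3, tile4 above 0.003 m and height (world z) of roller between 0.012 and 0.025 m and angle between roller's own x axis and vertical between 1.45 and 1.69 rad and contact force between roller and tray below 0.2 N and linear speed of roller below 0.02 m/s).
It fails at once if the roller presses on tiles or tray with more than 28 N (a tile cracks) (contact force between roller and tray above 28 N).
It fails at once if the hand or arm itself presses on the tiles or tray (over 3 N) (contact force between any of the fingers, the arm and tray above 3 N).
It fails at once if the mug, pepper mill or tape is moved by more than 20 mm (distance of any of mug_a, pepper_mill, tape_roll from where it was at the start of the episode above 0.02 m).
It also fails if it takes over 72 s, if anything falls off the work surface, if the arm or the gripper's body presses on something with over 40 N, if the wrist force passes 120 N, or if a joint passes its speed limit or range.

## Working session

There is one attempt and no reset: what is moved stays moved. The work goes in short steps, each a Python script; the robot and the scene stay as the last script left them, time stands still between calls to the robot, and variables do not carry over. Pictures are saved under pics/ and viewed, at most 10 in all, crops included, and the job is handed in when it is done.

```bash
mkdir -p pics; ls
python3 - <<'E'
from cell import *
import cv2,numpy as np
s=get_state(); print(s)
F={}
for c in ["scene","top"]:
    f=grab_frame(c); F[c]=f
    cv2.imwrite(f"pics/{c}0.png",f["img"][:,:,::-1])
    print(c,f["fx"],f["fy"],f["cx"],f["cy"],np.round(f["cam_to_world"],4).tolist())
    for n in ["tray","tile1","tile4","roller","roller_wheel","mug_a","pepper_mill","tape_roll"]:
        for g in (tip_of,spot_in):
            print(c,n,g.__name__,[(np.round(d["centre"],1).tolist(),round(d["score"],2)) for d in g(c,n)[:2]])
E
```

```text
pics
{'clock': 0.0, 'q': array([-1.40920029e+00,  3.26944890e-01, -1.93600389e-01,  1.05202518e+00,
        2.53708521e-05,  1.43658122e+00]), 'joint_velocities': array([ 5.83859634e-04,  1.82813508e-04, -1.16073103e-03, -1.13663428e-04,
        1.73416060e-03,  9.78477998e-05]), 'tau': array([ 1.97303365e-03, -4.43401158e+01,  2.62439346e+01,  1.54232187e-02,
        3.53813243e-05, -1.16199509e-06]), 'position': array([ 0.16024669, -0.52551022,  0.23049504]), 'eef_rot': array([-3.10553748e+00, -4.62705236e-01, -1.69624650e-06]), 'contact_force': array([ 2.79124406e-01,  1.11526991e-04, -1.02007376e-01]), 'wrist_torque': array([ 0.00399832, -0.00561847, -0.00950931]), 'grasp_force': 0.0, 'finger_gap': 1.0000737892122902}
scene 486.1294304770286 486.1294304770286 323.9290782663534 201.1583454684056 [[0.4766, -0.5191, 0.7095, -0.5177], [-0.8791, -0.2751, 0.3892, -0.5819], [-0.0068, -0.8092, -0.5874, 0.95], [0.0, 0.0, 0.0, 1.0]]
scene tray call [([327.2, 215.3], 0.68)]
scene tray call [([328.0, 210.8], 0.85)]Traceback (most recent call last):
  File "<stdin>", line 11, in <module>
ValueError: it knows: mug, pepper_mill, roller, tape_roll, tray
```

```bash
cat > h.py <<'E'
from cell import *
import cv2,numpy as np
from scipy.spatial.transform import Rotation as R
def ray(f,p,z):
    d=f["cam_to_world"][:3,:3]@[(p[0]-f["cx"])/f["fx"],(p[1]-f["cy"])/f["fy"],1]; o=f["cam_to_world"][:3,3]
    return o+d*(z-o[2])/d[2]
E
python3 - <<'E'
from h import *
for c in ["scene","top"]:
    f=grab_frame(c)
    cv2.imwrite(f"pics/{c}0.png",f["img"][:,:,::-1])
    print(c,f["fx"],f["cx"],f["cy"],np.round(f["cam_to_world"],4).tolist())
    for n,z,zt in [("tray",.05,0),("roller",.019,.019),("mug",.05,0),("pepper_mill",.085,0),("tape_roll",.02,0)]:
        for d in tip_of(c,n)[:2]: print(c,n,"tip",np.round(d["centre"],1),round(d["score"],2),np.round(ray(f,d["centre"],zt),3))
        for d in silhouettes(c,n)[:2]:
            m=d["mask"].astype(np.uint8)
            P=np.array([ray(f,p,z)[:2] for p in np.argwhere(m)[:,::-1]],np.float32)
            print("   mask",round(d["score"],2),np.round(d["centre"]),m.sum(),[np.round(x,3) for x in cv2.minAreaRect(P)])
E
```

```text
scene 486.1294304770286 323.9290782663534 201.1583454684056 [[0.4766, -0.5191, 0.7095, -0.5177], [-0.8791, -0.2751, 0.3892, -0.5819], [-0.0068, -0.8092, -0.5874, 0.95], [0.0, 0.0, 0.0, 1.0]]
scene tray tip [326.9 212.9] 0.75 [ 0.578  0.008 -0.   ]
   mask 0.93 [327. 210.] 2535 [array([ 0.539, -0.014]), array([0.242, 0.177]), np.float64(62.119)]
   mask 0.71 [333. 224.] 130 [array([ 0.513, -0.059]), array([0.023, 0.091]), np.float64(64.71)]
scene mug tip [277.7 175.4] 0.84 [0.69  0.269 0.   ]
   mask 0.74 [277. 163.] 676 [array([0.705, 0.279]), array([0.247, 0.08 ]), np.float64(31.888)]
scene pepper_mill tip [376.3 277.7] 0.81 [ 0.384 -0.248  0.   ]
   mask 0.82 [376. 260.] 971 [array([ 0.37 , -0.248]), array([0.212, 0.052]), np.float64(21.424)]
top 413.88119306968235 320.6544633733171 201.70679266685747 [[0.0169, -0.9836, 0.1795, 0.3224], [-0.9997, -0.0132, 0.0217, 0.0011], [-0.0189, -0.1798, -0.9835, 1.1721], [0.0, 0.0, 0.0, 1.0]]
top tray tip [330.7 188.4] 0.79 [ 0.576 -0.001  0.   ]
   mask 0.96 [328. 188.] 3714 [array([0.563, 0.004]), array([0.197, 0.152]), np.float64(62.53)]
top roller tip [228.3 252.5] 0.69 [0.386 0.281 0.019]
   mask 0.74 [230. 236.] 965 [array([0.398, 0.282]), array([0.095, 0.171]), np.float64(84.8)]
top mug tip [234.9 151.4] 0.9 [0.684 0.283 0.   ]
   mask 0.82 [231. 140.] 1044 [array([0.7 , 0.28]), array([0.123, 0.083]), np.float64(32.808)]
top pepper_mill tip [415.5 261. ] 0.85 [ 0.372 -0.241  0.   ]
   mask 0.79 [422. 259.] 521 [array([ 0.373, -0.24 ]), array([0.05 , 0.079]), np.float64(6.583)]
   mask 0.59 [228. 142.] 1010 [array([0.687, 0.271]), array([0.118, 0.079]), np.float64(32.804)]
top tape_roll tip [223.3 189.8] 0.78 [0.568 0.311 0.   ]
   mask 0.8 [214. 181.] 495 [array([0.571, 0.315]), array([0.103, 0.092]), np.float64(46.272)]
```

View pics/top0.png

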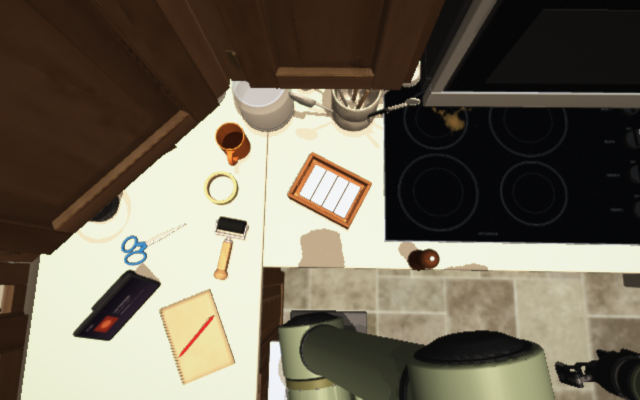

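View pics/scene0.png

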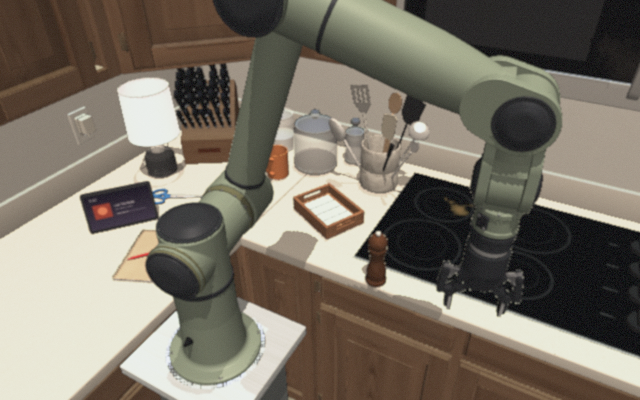

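The top view shows the tray at (330,190), the roller wheel at (232,228) with its grip around (223,262), and the mill at (424,258). Next I'll get closer wrist views of the tray and roller.

```bash
cat >> h.py <<'E'
def down(yaw):  # tool x along yaw, pointing down
    c,s=np.cos(yaw),np.sin(yaw)
    return R.from_matrix(np.array([[c,s,0],[s,-c,0],[0,0,-1]]))
def wframe():
    s=get_state(); T=np.eye(4); T[:3,:3]=R.from_rotvec(s["eef_rot"]).as_matrix(); T[:3,3]=s["position"]
    f=grab_frame("wrist"); f["cam_to_world"]=T@f["T_tool_cam"]; return f
def rect(f,name,z):
    for d in silhouettes("wrist",name)[:1]:
        P=np.array([ray(f,p,z)[:2] for p in np.argwhere(d["mask"])[:,::-1]],np.float32)
        r=cv2.minAreaRect(P); print(name,"mask",round(d["score"],2),[np.round(x,4) for x in r],np.round(cv2.boxPoints(r),3).tolist())
    for d in tip_of("wrist",name)[:1]: print(name,"tip",d["centre"],round(d["score"],2))
E
python3 - <<'E'
from h import *
s=get_state(); p=s["position"]
print(np.round(wframe()["T_tool_cam"],3).tolist())
move_l(p+[0,0,.1])
movep([.50,-.02,.34],down(0).as_rotvec())
f=wframe(); cv2.imwrite("pics/w_tray.png",f["img"][:,:,::-1]); rect(f,"tray",.05)
movep([.36,.26,.30],down(0).as_rotvec())
f=wframe(); cv2.imwrite("pics/w_roll.png",f["img"][:,:,::-1]); rect(f,"roller",.019)
for d in tip_of("wrist","roller")[:1]: print(ray(f,d["centre"],.019))
np.save("f.npy",f,allow_pickle=True)
print(get_state()["clock"],get_state()["q"].round(2))
E
python3 -c "
import cv2,numpy as np
a=cv2.imread('pics/w_tray.png');b=cv2.imread('pics/w_roll.png')
cv2.imwrite('pics/w2.png',cv2.resize(np.vstack([a,b]),(480,600)))"
```

```text
[[-0.0, -0.962, -0.275, 0.07], [1.0, 0.0, -0.0, 0.0], [0.0, -0.275, 0.962, -0.143], [0.0, 0.0, 0.0, 1.0]]
tray tip [303.4, 123.3] 0.77
roller mask 0.89 [array([0.3967, 0.2882]), array([0.0941, 0.1731]), np.float64(80.0124)] [[0.30300000309944153, 0.25699999928474426], [0.4740000069141388, 0.22699999809265137], [0.49000000953674316, 0.3190000057220459], [0.3199999928474426, 0.3499999940395355]]
roller tip [296.5, 146.3] 0.9
[0.39302261 0.28892274 0.019     ]
9.2833 [ 0.46  0.09 -0.32  1.16 -0.   -2.68]
```

View pics/w2.png

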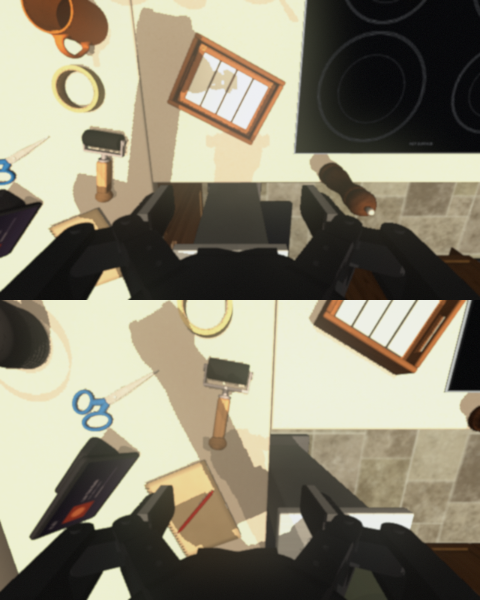

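The wrist views show the tray with corners near (264,45), (380,107), (333,191) and (225,133) in full-image pixels. The roller lies flat, its grip heading about -10°. I'll refine the tray pose by fitting its box outline.

```bash
cat > fit.py <<'E'
from h import *
from scipy.optimize import minimize
ft=grab_frame("top"); mt=[d for d in silhouettes("top","tray")][0]["mask"]
fw=dict(np.load("f.npy",allow_pickle=True).item()); img=cv2.imread("pics/w_tray.png")
T=np.eye(4);T[:3,:3]=down(0).as_matrix();T[:3,3]=[.50,-.02,.34]; fw["cam_to_world"]=T@fw["T_tool_cam"]
hsv=cv2.cvtColor(img,cv2.COLOR_BGR2HSV); b=((hsv[...,1]>110)&(hsv[...,2]>40)).astype(np.uint8)
roi=np.zeros_like(b); roi[40:200,215:390]=1; b=cv2.morphologyEx(b*roi,cv2.MORPH_OPEN,np.ones((2,2)))
n,l,st,_=cv2.connectedComponentsWithStats(b); k=1+np.argmax(st[1:,4])
h=cv2.convexHull(np.argwhere(l==k)[:,::-1].astype(np.int32)); mw=np.zeros_like(b); cv2.fillConvexPoly(mw,h,1)
print(mw.sum(),cv2.minAreaRect(h))
def proj(f,P):
    C=np.linalg.inv(f["cam_to_world"]); q=P@C[:3,:3].T+C[:3,3]; return np.c_[q[:,0]/q[:,2]*f["fx"]+f["cx"],q[:,1]/q[:,2]*f["fy"]+f["cy"]]
def box(x,y,a):
    c,s=np.cos(a),np.sin(a)
    return np.array([[x+c*u-s*v,y+s*u+c*v,z] for u in(-.072,.072) for v in(-.0965,.0965) for z in(0,.05)])
def iou(f,m,p):
    S=4; hh=cv2.convexHull((proj(f,box(*p))).astype(np.float32))
    A=np.zeros((400*S,640*S),np.uint8); cv2.fillConvexPoly(A,np.round(hh*S+S/2).astype(np.int32),1)
    M=cv2.resize(m.astype(np.uint8),None,fx=S,fy=S,interpolation=0)
    return (A&M).sum()/(A|M).sum()
for nm,L in [("top",[(ft,mt)]),("wrist",[(fw,mw)]),("both",[(ft,mt),(fw,mw)])]:
    r=minimize(lambda p:-sum(iou(f,m,p) for f,m in L),[.568,.002,np.radians(-27)],method="Nelder-Mead",options=dict(initial_simplex=np.array([.568,.002,-.47])+np.array([[0,0,0],[.01,0,0],[0,.01,0],[0,0,.1]]),maxiter=150))
    print(nm,r.x.round(4),np.degrees(r.x[2]).round(1),r.fun)
E
python3 fit.py
```

```text
12936 ((298.08740234375, 120.91549682617188), (135.52256774902344, 100.00643157958984), 28.855655670166016)
top [ 0.5657  0.0022 -0.475 ] -27.2 -0.9582717128260285
wrist [ 0.5641  0.0018 -0.478 ] -27.4 -0.9694789500309146
both [ 0.5646  0.0022 -0.4784] -27.4 -1.9230369102068199
```

```bash
cat >> h.py <<'E'
O0=np.array([.395,.2885,.019]); PH0=np.radians(-10)
TR=np.array([.5645,.002]); TY=np.radians(62.6); u=np.array([np.cos(TY),np.sin(TY),0])
G=np.array([.004,0,.006])
def rp(phi,b): 
    c,s=np.cos(phi),np.sin(phi); x=np.array([c*np.cos(b),s*np.cos(b),-np.sin(b)]); y=np.array([-s,c,0])
    return np.c_[x,y,np.cross(x,y)]
def tool(O,phi,b,a,sg):
    M=rp(phi,b); z=np.array([np.sin(a),0,-np.cos(a)]); y=np.array([0,sg,0.])
    return O+M@(G+.019*z), R.from_matrix(M@np.c_[np.cross(y,z),y,z]).as_rotvec()
def work(t,h,phi,b,a,sg): # wheel axle at tray-y t, wheel bottom at height h
    A=np.r_[TR,h+.019]+t*u; return tool(A-.066*rp(phi,b)[:,0],phi,b,a,sg)
E
python3 - <<'E'
from h import *
lo=np.array([-2.65,-.97,-1.3,-1.93,-1.47,-3.14]);hi=np.array([2.65,1.79,1.35,2.1,1.37,3.14])
d=np.radians
for ad in (0,20,30):
  for sg in (1,-1):
    q0=ik(*tool(O0,PH0,0,d(ad),sg)); q1=ik(*tool(O0+[0,0,.12],PH0,0,d(ad),sg))
    print("pick",ad,sg,None if q0 is None else q0.round(2),q1 is not None)
    for ph in (TY,TY-np.pi):
      for bd in (47,55,62):
        Q=[ik(*work(t,h,ph,d(bd),d(ad),sg)) for t in(-.06,0,.06) for h in (.018,.1)]
        ok=[q is not None for q in Q]
        if all(ok): print("  work",round(np.degrees(ph)),bd,Q[0].round(2),Q[4].round(2))
        else: print("  work",round(np.degrees(ph)),bd,sum(ok))
E
```

```text
pick 0 1 [ 0.47  0.5  -0.61  0.46 -0.    0.65] True
  work 63 47 [ 0.04  0.82 -0.09  1.15 -0.69 -0.87] [ 0.19  0.96  0.22  1.42 -0.61 -0.71]
  work 63 55 [ 0.09  0.92  0.02  1.33 -0.76 -0.74] [ 0.23  1.08  0.37  1.61 -0.67 -0.59]
  work 63 62 [ 0.12  1.01  0.12  1.49 -0.82 -0.6 ] [ 0.25  1.19  0.52  1.8  -0.72 -0.48]
  work -117 47 [-0.56  0.58 -0.57  0.51  0.82  1.45] [-0.33  0.57 -0.6   0.24  0.81  1.79]
  work -117 55 [-0.63  0.64 -0.55  0.59  0.94  1.31] [-0.39  0.61 -0.62  0.21  0.95  1.73]
  work -117 62 [-0.68  0.72 -0.51  0.7   1.05  1.16] [-0.44  0.66 -0.62  0.21  1.08  1.66]
pick 0 -1 [ 0.47  0.5  -0.61  0.46 -0.   -2.49] True
  work 63 47 [ 0.04  0.82 -0.09  1.15 -0.69  2.27] [ 0.19  0.96  0.22  1.42 -0.61  2.43]
  work 63 55 [ 0.09  0.92  0.02  1.33 -0.76  2.41] [ 0.23  1.08  0.37  1.61 -0.67  2.55]
  work 63 62 [ 0.12  1.01  0.12  1.49 -0.82  2.54] [ 0.25  1.19  0.52  1.8  -0.72  2.66]
  work -117 47 [-0.56  0.58 -0.57  0.51  0.82 -1.69] [-0.33  0.57 -0.6   0.24  0.81 -1.35]
  work -117 55 [-0.63  0.64 -0.55  0.59  0.94 -1.83] [-0.39  0.61 -0.62  0.21  0.95 -1.41]
  work
[... 1758 characters left out ...]
47  0.42  1.9 ]
  work -117 62 [-0.48  0.48 -0.55  0.54  0.56  1.57] [-0.24  0.5  -0.52  0.41  0.54  1.84]
pick 30 -1 [ 0.7   0.46 -0.96 -0.2  -0.39 -2.34] True
  work 63 47 [-0.15  0.54 -0.36  0.77 -0.28  1.91] [ 0.04  0.64 -0.16  0.91 -0.26  2.1 ]
  work 63 55 [-0.08  0.6  -0.29  0.87 -0.4   2.01] [ 0.1   0.72 -0.05  1.05 -0.36  2.19]
  work 63 62 [-0.02  0.66 -0.21  0.97 -0.5   2.1 ] [ 0.14  0.79  0.06  1.18 -0.45  2.27]
  work -117 47 [-0.32  0.46 -0.5   0.56  0.29 -1.4 ] [-0.1   0.52 -0.39  0.54  0.28 -1.18]
  work -117 55 [-0.4   0.46 -0.54  0.54  0.43 -1.49] [-0.18  0.5  -0.47  0.47  0.42 -1.24]
  work -117 62 [-0.48  0.48 -0.55  0.54  0.56 -1.57] [-0.24  0.5  -0.52  0.41  0.54 -1.3 ]
```

```bash
cat >> h.py <<'E'
A=np.radians(20); SG=-1; PW=TY-np.pi
E
python3 - <<'E'
from h import *
p,r=tool(O0,PH0,0,A,SG)
movep(p+[0,0,.08],r)
print(move_l(p,.08,until_force=8)); s=get_state(); print(s["position"]-p)
grab(120); s=get_state(); print(s["finger_gap"],s["grasp_force"],s["contact_force"].round(1))
p=s["position"]; move_l(p+[0,0,.10],.12)
s=get_state(); print(s["finger_gap"],s["grasp_force"],s["contact_force"].round(2),s["wrist_torque"].round(2),s["clock"])
f=grab_frame("top"); cv2.imwrite("pics/t1.png",cv2.resize(f["img"][140:300,150:390,::-1],None,fx=3,fy=3))
E
```

```text
False
[0.00040766 0.00025854 0.00044226]
0.2593460182375026 117.38042950630188 [-1.2 -0.7  5.1]
0.25720335723019927 117.59982347488403 [-0.35 -0.14 -2.9 ] [0.13 0.55 0.01] 13.0
```

View pics/t1.png

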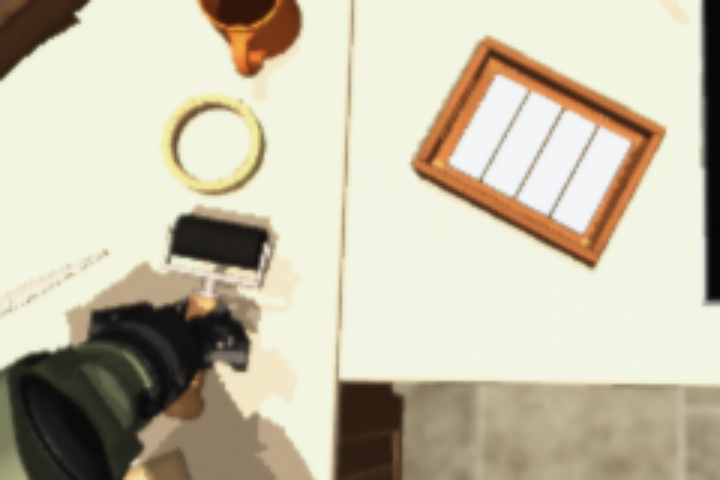

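```bash
cat >> h.py <<'E'
B=np.radians(55)
def W(t,h): return work(t,h,PW,B,A,SG)
E
python3 - <<'E'
from h import *
p,r=tool(O0+[.0,-.04,.17],PH0-.5,B*.6,A,SG); movep(p,r)
p,r=W(-.0555,.10); movep(p,r)
p,r=W(-.0555,.045); move_l(p,.12)
s=get_state(); print(s["contact_force"].round(2),s["wrist_torque"].round(2),s["clock"],(s["position"]-p).round(4))
for c in("top","scene"):
    f=grab_frame(c); cv2.imwrite(f"pics/{c}2.png",cv2.resize(f["img"][130:260,250:410,::-1] if c=="top" else f["img"][150:280,250:410,::-1],None,fx=3.7,fy=3.7))
a=cv2.imread("pics/top2.png");b=cv2.imread("pics/scene2.png");cv2.imwrite("pics/ts2.png",cv2.resize(np.hstack([a,b]),(800,325)))
E
```

```text
[ 0.8   0.24 -2.83] [-0.81  0.35 -0.02] 15.5083 [0.0002 0.0008 0.0004]
```

View pics/ts2.png

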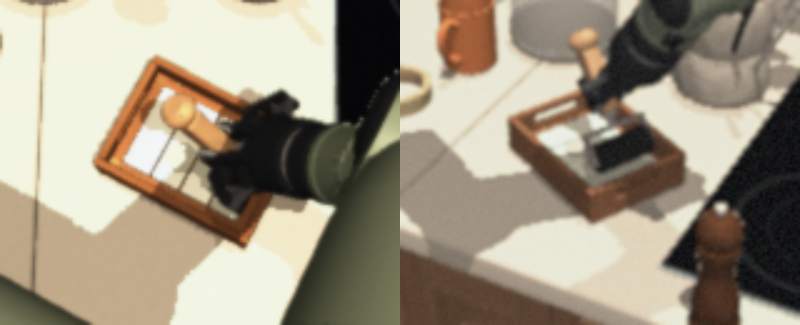

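The wheel sits inside the tray over the far end tile (scene crop around (620,150)), with clearance on both sides. The hand is above the rim. Now I'll press the first tile.

```bash
cat >> h.py <<'E'
def st(t): 
    s=get_state(); q=s["position"]-W(t,0)[0]; return q.round(4),s["contact_force"].round(1),s["wrist_torque"].round(2),round(s["clock"],2)
def press(t,F,z=.010,v=.012):
    p,r=W(t,.036); move_l(p,.1); 
    hit=move_l(W(t,z)[0],v,until_force=F); print("press",t,hit,*st(t))
E
python3 - <<'E'
from h import *
press(-.0555,13)
sleep(.2); print(*st(-.0555))
E
```

```text
press -0.0555 True [0.0006 0.001  0.0256] [1.1 0.1 3.4] [-0.33  0.21 -0.01] 16.99
[0.0006 0.0009 0.0255] [-0.6 -0.3  5.9] [-0.16 -0.01 -0.02] 17.19
```

```bash
cat >> h.py <<'E'
BASE=-2.83
def sink(t,h,F=17,step=.0008,n=14,v=.02):
    for i in range(n):
        f=get_state()["contact_force"][2]-BASE; print((round(h,4),round(f,1)),end=" ")
        if f>=F: break
        h-=step if f<F-4 else step/2
        move_l(W(t,h)[0],v)
    print(*st(t)); return h
E
python3 - <<'E'
from h import *
sink(-.0555,.0250)
E
```

```text
(0.025, np.float64(8.7)) (0.0242, np.float64(11.1)) (0.0234, np.float64(14.6)) (0.023, np.float64(17.0)) (0.0226, np.float64(19.9)) [0.001  0.0011 0.025 ] [-3.6  1.3 17.1] [0.96 0.57 0.36] 18.19
```

Run:
```python
from h import *
move_l(W(-.0555,.034)[0],.1); print(*st(-.0555))
f=wframe(); cv2.imwrite("pics/wr3.png",f["img"][:,:,::-1])
f=grab_frame("scene"); cv2.imwrite("pics/sc3.png",cv2.resize(f["img"][150:280,250:410,::-1],None,fx=3.7,fy=3.7))
a=cv2.imread("pics/wr3.png");b=cv2.imread("pics/sc3.png");cv2.imwrite("pics/ts3.png",cv2.resize(np.hstack([cv2.resize(a,(592,481)),b]),(800,325)))
print(move_l(W(-.0555,.018)[0],.012,until_force=5),*st(-.0555))
move_l(W(-.0555,.036)[0],.1);move_l(W(-.0185,.036)[0],.1)
print(move_l(W(-.0185,.018)[0],.012,until_force=5),*st(-.0185))
```

```text
[-0.0001 -0.0003  0.0336] [-0.5 -0.1 -4.1] [-0.89  0.45  0.02] 18.46
True [0.0002 0.0004 0.0253] [-0.4  0.8  4.7] [-0.21  0.19 -0.  ] 19.37
True [0.0001 0.0003 0.0273] [0.  0.6 5.2] [-0.26  0.06  0.01] 21.0
```

View pics/ts3.png

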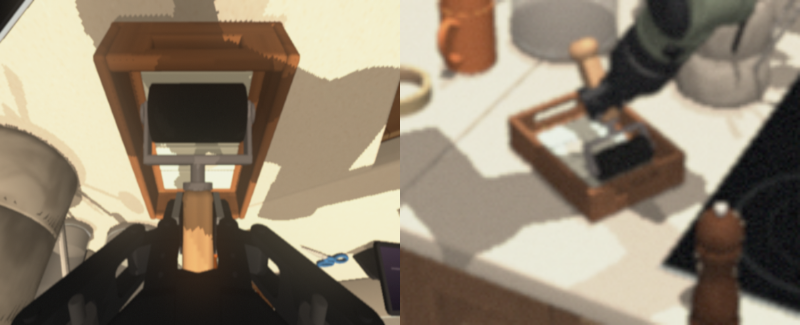

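The roller is centred between the side walls, with its wheel (wrist crop around (197,112)) over the end tile. Next I'll press tile 3 and watch for it to drop.

Run:
```python
from h import *
h=sink(-.0185,.0265)
move_l(W(-.0185,.036)[0],.1)
print(move_l(W(-.0185,.014)[0],.012,until_force=5),*st(-.0185))
```

```text
(0.0265, np.float64(8.0)) (0.0257, np.float64(8.7)) (0.0249, np.float64(8.9)) (0.0241, np.float64(10.9)) (0.0233, np.float64(10.7)) (0.0225, np.float64(13.2)) (0.0221, np.float64(15.3)) (0.0217, np.float64(17.5)) [0.0009 0.0012 0.024 ] [-2.8  0.7 14.7] [0.77 0.42 0.32] 22.75
True [0.0001 0.0004 0.0242] [-0.1  0.6  5.5] [-0.19  0.    0.01] 24.1
```

Run:
```python
from h import *
for t in (.0185,.0555):
    move_l(W(t-.037,.036)[0],.1) if t<.03 else move_l(W(.0185,.036)[0],.1)
    move_l(W(t,.036)[0],.1)
    move_l(W(t,.018)[0],.012,until_force=5); q=st(t); print(q)
    sink(t,q[0][2]-.001,F=18)
```

```text
(array([0.0001, 0.0004, 0.0268]), array([-0. , -0.3,  5.3]), array([-0.25, -0.06,  0.05]), 25.76)
(np.float64(0.0258), np.float64(8.1)) (np.float64(0.025), np.float64(8.1)) (np.float64(0.0242), np.float64(9.2)) (np.float64(0.0234), np.float64(9.5)) (np.float64(0.0226), np.float64(10.0)) (np.float64(0.0218), np.float64(10.9)) (np.float64(0.021), np.float64(15.1)) (np.float64(0.0206), np.float64(16.7)) (np.float64(0.0202), np.float64(18.9)) [0.001  0.0016 0.0231] [-4.7  3.1 16. ] [0.94 0.52 0.46] 27.76
(array([0.0001, 0.0005, 0.0256]), array([0.7, 0.9, 4.3]), array([-0.28, -0.03,  0.03]), 29.5)
(np.float64(0.0246), np.float64(7.1)) (np.float64(0.0238), np.float64(8.8)) (np.float64(0.023), np.float64(10.1)) (np.float64(0.0222), np.float64(9.7)) (np.float64(0.0214), np.float64(10.5)) (np.float64(0.0206), np.float64(13.7)) (np.float64(0.0198), np.float64(17.8)) (np.float64(0.0194), np.float64(20.0)) [0.0011 0.0017 0.0225] [-4.8  2.9 17.2] [0.98 0.51 0.48] 31.25
```

```bash
cat >> h.py <<'E'
def roll(t0,t1,h,F=15,dt=.004):
    L=[]
    for t in np.linspace(t0,t1,int(round(abs(t1-t0)/dt))+1)[1:]:
        f=get_state()["contact_force"]; fz=f[2]-BASE; L.append(round(float(fz),1))
        h+=np.clip((fz-F)/6000*.7,-.0012,.002)
        move_l(W(t,h)[0],.03)
    print(L,h,*st(t1)); return h
E
python3 - <<'E'
from h import *
h=roll(.0555,.02,.0194+.0004)
h=roll(.02,-.0555,h)
f=wframe(); cv2.imwrite("pics/wr4.png",f["img"][:,:,::-1])
E
```

```text
[20.0, 14.2, 15.0, 15.4, 14.6, 18.1, 17.4, 15.9, 15.0] 0.021031675013555476 [0.0008 0.0009 0.0231] [-3.3  1.1 11.8] [0.4  0.41 0.41] 33.8
[14.6, 15.2, 15.0, 14.7, 14.0, 18.3, 17.6, 16.4, 15.1, 16.4, 14.6, 14.6, 14.3, 14.4, 18.2, 18.8, 16.9, 15.3, 16.3] 0.02286625695146832 [0.0012 0.0004 0.0249] [-2.6  0.2 12.2] [0.32 0.21 0.33] 39.18
```

Rolling is done: 111 mm, about 5.8 rad, at 14–20 N over all four tiles. Now I'll lay the roller back.

Run:
```python
from h import *
move_l(W(-.0555,.10)[0],.15)
p,r=tool(O0+[.0,-.04,.17],PH0-.5,B*.6,A,SG); movep(p,r)
p,r=tool(O0+[0,0,.05],PH0,0,A,SG); movep(p,r)
s=get_state(); print(s["contact_force"].round(2),s["clock"])
p,r=tool(O0+[0,0,-.001],PH0,0,A,SG)
print(move_l(p,.03,until_force=3)); s=get_state(); print((s["position"]-p).round(4),s["contact_force"].round(2),s["wrist_torque"].round(2))
```

```text
[ 1.25 -0.04 -2.71] 41.8667
True
[ 0.0002 -0.0001  0.0015] [-0.67  0.66  4.69] [ 0.04  0.1  -0.  ]
```

Run:
```python
from h import *
let_go(); sleep(.3)
p=get_state()["position"]; move_l(p+[0,0,.10],.1)
movep([.30,.10,.32],down(0).as_rotvec()); sleep(.3)
f=grab_frame("top"); cv2.imwrite("pics/t5.png",cv2.resize(f["img"][110:300,150:440,::-1],None,fx=2.7,fy=2.7))
for n,z in(("roller",.019),("tape_roll",0),("mug",0),("pepper_mill",0)):
    for d in tip_of("top",n)[:1]: print(n,ray(f,d["centre"],z).round(3))
for d in silhouettes("top","roller")[:1]:
    P=np.array([ray(f,p,.019)[:2] for p in np.argwhere(d["mask"])[:,::-1]],np.float32); print(cv2.minAreaRect(P))
print(get_state()["clock"])
```

```text
roller [0.398 0.283 0.019]
tape_roll [0.571 0.319 0.   ]
mug [0.677 0.286 0.   ]
pepper_mill [ 0.373 -0.241  0.   ]
((0.4308759868144989, 0.28236544132232666), (0.09492287039756775, 0.10404849797487259), 80.22368621826172)
47.225
```

View pics/t5.png

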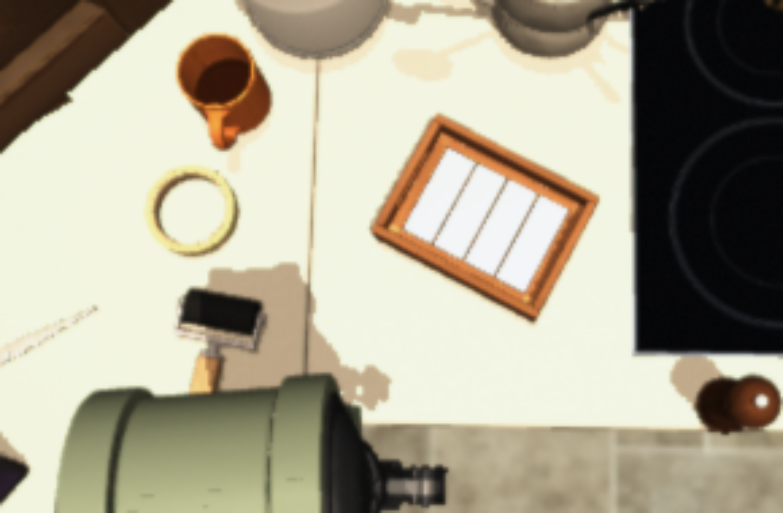

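The picture shows the roller (around (215,330)) lying where it was found, clear of the tray. The mug, tape and mill have not moved, and all four tiles are intact.

```bash
python3 -c "
from cell import *
print(sign_off())"
```

```text
the job is handed in; nothing more can be done
None
```

I pressed all four tiles home with the roller and rolled over them at about 14–20 N, then laid the roller back on the worktop clear of the tray. The job was handed in at about 47 s, and no verdict came back.

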